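Close the supplies tub at the health-check table

ROBOT

A 6-joint arm with a two-finger parallel gripper is mounted at the origin on the work surface. World frame = base frame: x ahead of the robot, y to its left, z up, the work surface at z = 0. Lengths are in m, angles in degrees, forces in N, time in s.
With the tool pointing down it reaches from about 0.4 to 0.825 m from the base axis. Payload 7 kg.
Tool frame: the origin (TCP) lies at the very end of the fingers, on their centre line; the grasp point (between the pads) lies 19 mm behind it (ctrl.hold_point_z is the distance from the TCP to the grasp point, in m); z points along the fingers, y is the line along which they close (so a half turn about z gives the same grasp; the last joint's range is limited). The gripper opens to 88 mm and grips with 3 to 60 N. Pads are 19 mm wide; open, the fingers measure 130 mm over their backs; the gripper's body (78 mm by 193 mm) begins 47 mm behind the grasp point.
Start: joints at [89.903, 20.546, 0.682, 0, -70.136, -16.507], TCP at [0.193, 0.647, 0.227] pointing down, gripper open.
Joint ranges: [-176.03, 176.03], [-82.01, 121.73], [-58.28, 71.71], [-173.87, 95.51], [-174.79, -0.11], [-173.66, 173.66]. Speed limits (degrees/s): [136.94, 136.94, 172.46, 180, 180, 180].

INTERFACE

Orientations are given as [roll, pitch, yaw] about the fixed x, y, z axes, in that order (R = Rz(yaw) Ry(pitch) Rx(roll)).
In Python, from plant import sensors, viewer, workorder, ctrl gives the robot as it stands.
- The arm moves only by the shell command python3 -m pendant 'ROWS'. ROWS is JSON, a list of rows, each a list of 3 entries, a list of its own where there are three numbers: the opening, from -1 (shut) to 1 (fully open), so that 0 is half open, then the shift along the tool's x, y, z in m, then the turn, a rotation vector about the tool's x, y, z in degrees. A call has 1 to 10 rows; each row is the pose to reach, as a shift and turn from the pose commanded when the call began, along the tool's axes at that moment; what a row does not reach only later rows make up. A row lasts 1/12 s, in which the tool goes at most 41.7 mm and 7.16 degrees, less where a joint would pass 70% of its speed; a pose out of reach is approached as far as the arm can. A call with a gripper value outside its range is refused whole. The fingers move at their own pace and stop on an object; the grip force is fixed at half the most. Time passes only in rows, so rows that repeat a pose let the fingers close. It gives the time, the measured TCP pose, the force, the opening and the grip force at its end, in the units of the state.
- sensors.get_obs(): the state, without advancing time (a new reading comes with each control period).
- viewer.snapshot(name): name is "scene" or "top" or "wrist"; returns the picture (400x640x3 uint8, red, green, blue); there is no depth.
- viewer.camera_params(name): a dict with "fx", "fy", "cx", "cy" (pixels), "extrinsics" (4x4, takes a point from world to camera coordinates). Camera axes: x right, y up, looking along -z (the intrinsics and any distortion apply to the point x, -y, -z); pixel columns grow to the right and rows downward; lengths in m; the calibration is good to about 2 mm. A picture is of the moment at which its call begins: read the wrist's pose just before it. camera_params takes no time and is no camera call; for the wrist camera it gives the pose at the moment of the call.
- workorder.close_job(): hands the job in; it is judged then, once.
The state is a dict: "clock": time; "joint_pos": joint angles; "qvel": joint speeds; "tau": joint torques, N m; "tool_pos": TCP position; "orientation": TCP orientation; "force": force on the tool from outside, world axes, zero at the start; "moment": the same for the moment, N m; "opening": finger opening in m; "gripper_force": force on a finger pad.
Only numpy, scipy, OpenCV 4.12 (cv2) and the standard library are available. Lean on these libraries where they do the work, as an engineer would, in place of code of your own. Each camera call takes 0.05 s, during which the arm holds its last target. There are 200 camera calls.

TASK

The lid will not go on the grey supplies tub because one of the containers standing in it is too tall and sticks out above the rim. Lift that tall tube out and stand it upright in the steel tray, then put the lid on the tub so that it sits fully down on the rim all round.

Things in the scene. Friction and masses are not known exactly. Their poses are not given: they have to be found in the camera images.
- tub: Grey plastic open tub fixed to the table, 180 mm (x) by 140 (y) by 80 high, walls and floor 4 mm, a fill line inside 10 mm below the rim. Origin: centre of its underside, z up. Three white containers stand in it in any order: the tall tube and two short vials (32 mm across, 52 high) that stay below the fill line and may stay there.
- tall_tube: White plastic tablet tube with a white cap, a plain cylinder 36 mm across and 125 mm high, about 90 g, standing in the tub so that its top 49 mm rise above the tub's rim. Origin: centre of its underside, z along the tube to the cap.
- lid: Loose grey lid, 160 g, lying right way up on the table. Origin: centre of its underside, x along its length. Upwards: plug 152 x 112 mm, 10 deep, corners cut back; plate 200 x 160, 5 thick; central grip ridge 80 long (x), 18 wide (y), 38 high, top 53 above origin. The plug enters the tub with 10 mm to spare each side, either way round; seated, its origin is 70 mm above the tub's.
- tray: Shallow open steel tray, empty, fixed to the table: 150 mm (its x) by 120 mm (its y), 15 mm high, walls and floor 3 mm thick. Origin: centre of its underside, z up.
Things that resemble listed ones, but are neither listed nor needed, are in the scene too. Of the things like the tray, leave any that is black; of the rest the larger one is meant.

How it is judged (in metres and radians):
On the way, in this order (a step that is already met when the one before it is completed fails the run):
1. the tall tube stands upright in the tray, let go (horizontal distance between tall_tube and tray below 0.07 m and z of tall_tube in the frame of tray between 0 and 0.008 m and angle between tall_tube's own z axis and vertical below 0.1 rad and linear speed of tall_tube below 0.02 m/s and contact force between the fingers and tall_tube below 0.1 N), for 0.2 s.
2. the lid sits fully down on the tub (horizontal distance between lid and tub below 0.016 m and z of lid in the frame of tub between 0.066 and 0.074 m and angle between lid's own z axis and vertical below 0.05 rad and angle between the x axis of lid and the x axis of tub, either way round below 0.25 rad and linear speed of lid below 0.02 m/s), for 0.2 s.
At the end, for the whole second after the job is handed in: The tall tube stands upright (within about 6 degrees) on the floor of the steel tray, and the lid is fully down on the tub: plate on the rim within 4 mm, level within 3 degrees, centred within 16 mm, its length along the tub's within 14 degrees (either way round); both released and at rest (all of step 2 and horizontal distance between tall_tube and tray below 0.07 m and z of tall_tube in the frame of tray between 0 and 0.008 m and angle between tall_tube's own z axis and vertical below 0.1 rad and linear speed of tall_tube below 0.02 m/s); the robot touches nothing.
It also fails if it takes over 64 s, if anything falls off the work surface, if the arm or the gripper's body presses on something with over 40 N, if the wrist force passes 120 N, or if a joint passes its speed limit or range.

## Working session

There is one attempt and no reset: what is moved stays moved. The work goes in short steps, Python scripts to look and compute and a shell command to move; the robot and the scene stay as the last step left them, time stands still between calls to the robot, and variables do not carry over. Pictures are saved under pics/ and viewed, at most 10 in all, crops included, and the job is handed in when it is done.

```bash
mkdir -p pics; cat > h.py <<'E'
from plant import sensors, viewer, workorder, ctrl
import numpy as np, cv2
from scipy.spatial.transform import Rotation as R
def snap(n,f):
    P=viewer.camera_params(n); im=viewer.snapshot(n); cv2.imwrite(f'pics/{f}.png',im[:,:,::-1]); np.save(f'pics/{f}.npy',P,allow_pickle=True); return im,P
def load(f): return cv2.imread(f'pics/{f}.png'), np.load(f'pics/{f}.npy',allow_pickle=True).item()
def ray(P,u,v,z):
    E=np.array(P['extrinsics']); Ri=E[:3,:3].T; c=-Ri@E[:3,3]
    d=Ri@np.array([(u-P['cx'])/P['fx'],-(v-P['cy'])/P['fy'],-1]); return c+d*(z-c[2])/d[2]
def proj(P,p):
    E=np.array(P['extrinsics']); q=E[:3,:3]@p+E[:3,3]; return P['cx']+P['fx']*q[0]/-q[2], P['cy']+P['fy']*-q[1]/-q[2]
def shift(p,yaw=None):
    o=sensors.get_obs(); T=R.from_euler('xyz',o['orientation'],degrees=True); print('pose',np.round(o['tool_pos'],4),np.round(o['orientation'],2))
    print('shift',np.round(T.inv().apply(np.array(p)-o['tool_pos']),4))
E
python3 - <<'E'
from h import *
o=sensors.get_obs(); print(o)
ims=[]
for n in ['top','scene']:
    im,P=snap(n,n+'0'); print(n,{k:(np.round(v,3).tolist()) for k,v in P.items()})
E
```

```text
{'clock': 0.0, 'joint_pos': array([ 8.99025915e+01,  2.05898245e+01,  6.34517581e-01, -1.98620391e-02,
       -7.01367501e+01, -1.65063846e+01]), 'qvel': array([ 0.06486708, -0.02336508,  0.01684344, -0.02445509,  0.04301532,
       -0.01157972]), 'tau': array([ 1.72301275e-04, -5.82718384e+01,  2.93053293e+01,  6.99734464e+00,
        6.72531605e-03, -1.66050236e-04]), 'tool_pos': array([0.19277592, 0.64637609, 0.22564734]), 'orientation': array([ 1.79906431e+02, -8.25562081e-03, -1.66105500e+01]), 'force': array([0.41782051, 0.07334562, 0.76070013]), 'moment': array([-0.01619327, -0.00573181,  0.04248679]), 'gripper_force': 0.0, 'opening': 0.08740071738415375}
top {'fx': 417.487, 'fy': 417.487, 'cx': 317.419, 'cy': 200.874, 'extrinsics': [[-0.026, -1.0, -0.003, 0.012], [0.975, -0.026, 0.222, -0.434], [-0.222, 0.002, 0.975, -0.803], [0.0, 0.0, 0.0, 1.0]]}
scene {'fx': 451.148, 'fy': 451.148, 'cx': 315.805, 'cy': 198.795, 'extrinsics': [[-0.358, 0.934, -0.014, 0.159], [-0.471, -0.168, 0.866, 0.147], [0.806, 0.316, 0.5, -1.617], [0.0, 0.0, 0.0, 1.0]]}
```

View pics/top0.png

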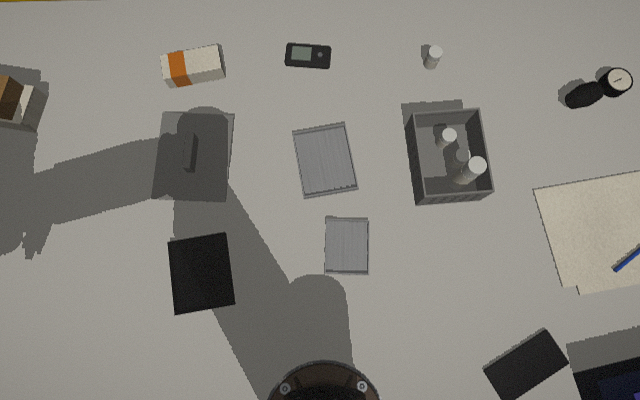

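View pics/scene0.png

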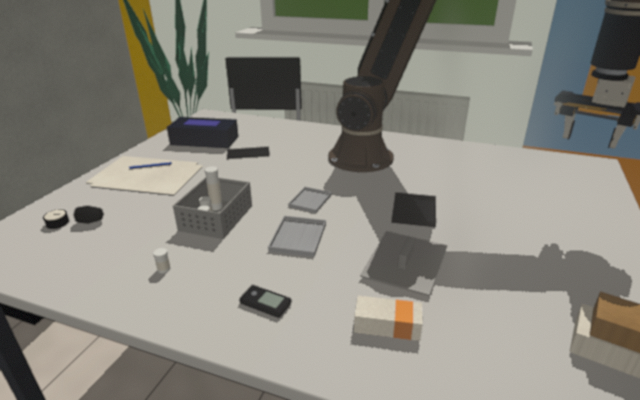

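Top view: the tub is at (449,156). Its white tops are at (477,165), which is large and leans outward, and (449,135), with a third in shade near (462,157). There is also a loose vial outside at (432,57). The tray-like things are a black one at (201,273), which I leave, a small steel one at (347,245) and a larger steel one at (325,160), which fits. The lid is at (192,157) with its ridge at (190,153). I'll confirm these in a crop and measure.

```bash
python3 - <<'E'
from h import *
im,P=load('top0')
c=cv2.resize(im[95:285,285:505],None,fx=3.1,fy=3.1,interpolation=cv2.INTER_CUBIC)
c=cv2.convertScaleAbs(c,alpha=1.5); cv2.imwrite('pics/crop1.png',c)
S,PS=load('scene0')
for n,u,v,z in [('tube',477,165,.125),('vial',449,135,.056),('tubcorner',409,112,.08),('',479,109,.08),('',493,191,.08),('',416,204,.08),('tray',294,130,.015),('',345,123,.015),('',357,188,.015),('',305,197,.015),('s',326,217,.015),('',368,218,.015),('',368,274,.015),('',324,272,.015),('lid',164,112,.015),('',235,114,.015),('',226,201,.015),('',152,197,.015),('ridge',190,153,.053)]:
    p=ray(P,u,v,z); print(n,np.round(p,3),np.round(proj(PS,p)))
E
```

```text
tube [ 0.478 -0.302  0.125] [210. 170.]
vial [ 0.567 -0.278  0.056] [203. 208.]
tubcorner [ 0.61  -0.193  0.08 ] [221. 214.]
 [ 0.613 -0.338  0.08 ] [173. 205.]
 [ 0.438 -0.346  0.08 ] [207. 176.]
 [ 0.416 -0.192  0.08 ] [257. 181.]
tray [0.604 0.048 0.015] [311. 253.]
 [ 0.617 -0.065  0.015] [267. 247.]
 [ 0.468 -0.085  0.015] [284. 216.]
 [0.451 0.027 0.015] [324. 220.]
s [ 0.407 -0.016  0.015] [315. 209.]
 [ 0.402 -0.105  0.015] [288. 203.]
 [ 0.286 -0.099  0.015] [304. 186.]
 [ 0.293 -0.009  0.015] [331. 191.]
lid [0.655 0.338 0.015] [427. 294.]
 [0.646 0.179 0.015] [358. 275.]
 [0.447 0.195 0.015] [385. 231.]
 [0.46  0.353 0.015] [445. 245.]
ridge [0.543 0.264 0.053] [405. 244.]
```

View pics/crop1.png

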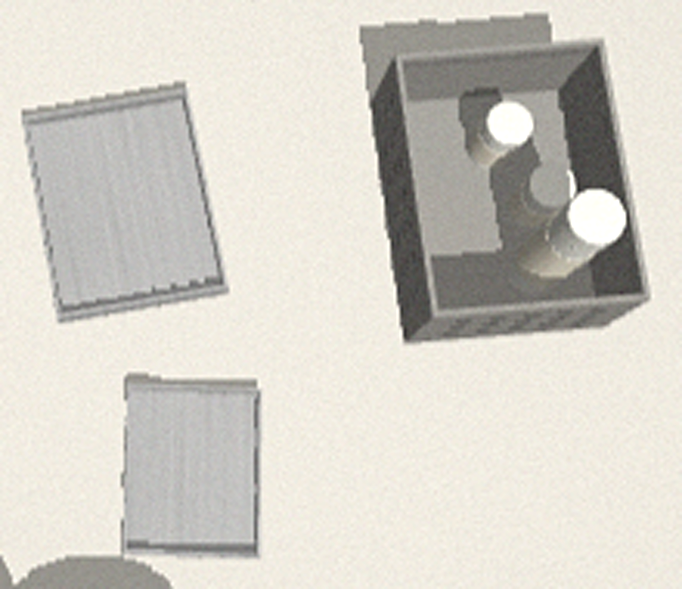

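The crop confirms the larger, non-black tray on the left, with corners at crop px (22,112), (186,84), (228,290) and (60,320). The tall tube is the wide white top at crop (597,217), and the two shorter vials are at (509,123) and (550,190).

```bash
python3 - <<'E'
from h import *
im,P=load('top0')
q=lambda L,z: np.array([ray(P,285+u/3.1,95+v/3.1,z)[:2] for u,v in L])
def rep(n,L,z):
    a=q(L,z); d=(a[0]-a[3])+(a[1]-a[2]); print(n,a.mean(0).round(4),np.degrees(np.arctan2(d[1],d[0])).round(1),np.linalg.norm(a-np.roll(a,1,0),axis=1).round(3))
rep('tub',[(397,55),(603,40),(648,298),(437,316)],.08)
rep('tray',[(22,112),(186,84),(228,290),(60,320)],.015)
print(q([(597,217)],.129),q([(509,123),(550,190)],.056))
shift([.6,.15,.25]); shift([.478,-.302,.25])
E
```

```text
tub [ 0.5227 -0.275 ] 3.3 [0.179 0.138 0.178 0.135]
tray [ 0.5341 -0.018 ] 8.7 [0.155 0.119 0.154 0.118]
[[ 0.47721634 -0.3013234 ]] [[ 0.56762043 -0.2789061 ]
 [ 0.51938814 -0.30168204]]
pose [0.1928 0.6464 0.2257] [ 1.7992e+02 -1.0000e-02 -1.6610e+01]
shift [ 0.5321  0.3593 -0.0237]
pose [0.1928 0.6464 0.2257] [ 1.7992e+02 -1.0000e-02 -1.6610e+01]
shift [ 0.5444  0.8273 -0.023 ]
```

```bash
R='[1,[0.53,0.36,-0.02],[0,0,-16.6]]'; python3 -m pendant '[[1,[0.53,0.36,-0.02],[0,0,-16.6]],[1,[0.53,0.36,-0.02],[0,0,-16.6]],[1,[0.53,0.36,-0.02],[0,0,-16.6]],[1,[0.53,0.36,-0.02],[0,0,-16.6]],[1,[0.53,0.36,-0.02],[0,0,-16.6]],[1,[0.53,0.36,-0.02],[0,0,-16.6]],[1,[0.53,0.36,-0.02],[0,0,-16.6]],[1,[0.53,0.36,-0.02],[0,0,-16.6]],[1,[0.53,0.36,-0.02],[0,0,-16.6]],[1,[0.53,0.36,-0.02],[0,0,-16.6]]]'
python3 -c "
from h import *
shift([.477,-.301,.25])"
```

```text
clock: 0.93
tool_pos: [0.4569, 0.3222, 0.2396]
orientation: [180.0, 0.0, 0.0]
force: [0.4, 1.0, 0.7]
opening: 0.0874
gripper_force: 0.0
pose [0.4569 0.3222 0.2396] [1.8e+02 1.0e-02 1.0e-02]
shift [ 0.02    0.6232 -0.0104]
```

```bash
python3 -m pendant '[[1,[0.02,0.6,-0.01],[0,0,0]],[1,[0.02,0.6,-0.01],[0,0,0]],[1,[0.02,0.6,-0.01],[0,0,0]],[1,[0.02,0.6,-0.01],[0,0,0]],[1,[0.02,0.6,-0.01],[0,0,0]],[1,[0.02,0.6,-0.01],[0,0,0]],[1,[0.02,0.6,-0.01],[0,0,0]],[1,[0.02,0.6,-0.01],[0,0,0]],[1,[0.02,0.6,-0.01],[0,0,0]],[1,[0.02,0.6,-0.01],[0,0,0]]]' | head -2
python3 -m pendant '[[1,[0,0.19,0],[0,0,0]],[1,[0,0.19,0],[0,0,0]],[1,[0,0.19,0],[0,0,0]],[1,[0,0.19,0],[0,0,0]],[1,[0,0.19,0],[0,0,0]],[1,[0,0.19,0],[0,0,0]],[1,[0,0.19,0],[0,0,0]]]' 
python3 -c "
from h import *
im,P=snap('wrist','w1'); print(np.round(P['extrinsics'],3).tolist(),P['fx'])
print(proj(P,[.477,-.301,.129])); shift([.477,-.301,.2])"
```

```text
clock: 1.77
tool_pos: [0.4694, -0.0942, 0.2467]
clock: 2.35
tool_pos: [0.4693, -0.2834, 0.2456]
orientation: [-180.0, 0.1, -0.2]
force: [-0.3, 0.2, 0.2]
opening: 0.0876
gripper_force: 0.0
[[-0.003, -1.0, -0.001, -0.279], [0.957, -0.003, -0.29, -0.41], [0.29, -0.002, 0.957, -0.545], [0.0, 0.0, 0.0, 1.0]] 297.5355169259904
(np.float64(340.1155139963634), np.float64(187.11506301288026))
pose [ 0.4695 -0.2825  0.2459] [-1.7997e+02  6.0000e-02 -1.0000e-01]
shift [0.0076 0.0185 0.0459]
```

View pics/w1.png

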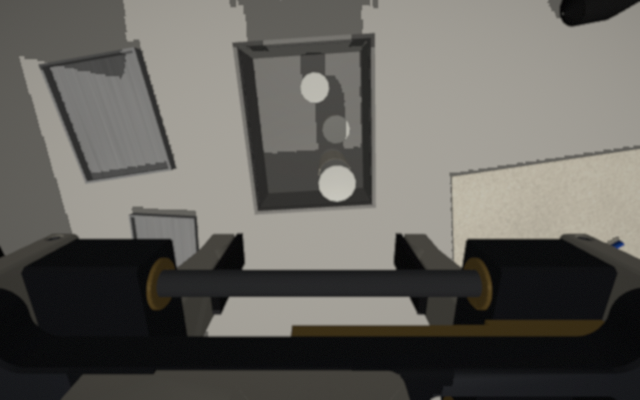

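The wrist view shows the tall tube's top at (337,184), near the predicted (340,187). The tub rim corners are at (234,44), (374,35), (375,207) and (257,212), and the tray is upper left. I'll refine both.

```bash
python3 - <<'E'
from h import *
im,P=load('w1')
def rep(n,L,z):
    a=np.array([ray(P,u,v,z)[:2] for u,v in L]); d=(a[0]-a[3])+(a[1]-a[2]); print(n,a.mean(0).round(4),np.degrees(np.arctan2(d[1],d[0])).round(1),np.linalg.norm(a-np.roll(a,1,0),axis=1).round(3))
rep('tub',[(234,44),(374,35),(375,207),(257,212)],.08)
rep('tray',[(41,66),(138,43),(175,168),(88,181)],.015)
m=(im.min(2)>150).astype(np.uint8); n,l,s,c=cv2.connectedComponentsWithStats(m)
for i in range(1,n):
    if s[i,4]>60: print(s[i],c[i].round(1),ray(P,*c[i],.129).round(4))
p=ray(P,337,184,.129); shift([p[0],p[1],.086])
E
```

```text
tub [ 0.5253 -0.2718] 3.5 [0.175 0.137 0.177 0.135]
tray [ 0.5377 -0.0194] 9.0 [0.144 0.124 0.151 0.12 ]
[   71    50   486   218 42424] [321.8 167.5] [ 0.496  -0.2836  0.129 ]
[301  73  27  29 621] [314.1  87.2] [ 0.5662 -0.277   0.129 ]
[  453   150   187   115 14083] [551.8 201. ] [ 0.4626 -0.505   0.129 ]
[319 166  36  35 969] [336.7 183.1] [ 0.481  -0.2977  0.129 ]
[ 209  299  217   35 5478] [308.1 313.6] [ 0.3347 -0.2686  0.129 ]
pose [ 0.4695 -0.2825  0.2459] [-1.7997e+02  6.0000e-02 -1.0000e-01]
shift [0.0108 0.0156 0.1599]
```

```bash
python3 -m pendant '[[1,[0.01,0.016,0.03],[0,0,0]],[1,[0.01,0.016,0.07],[0,0,0]],[1,[0.01,0.016,0.11],[0,0,0]],[1,[0.01,0.016,0.14],[0,0,0]],[1,[0.01,0.016,0.16],[0,0,0]],[1,[0.01,0.016,0.16],[0,0,0]],[-1,[0.01,0.016,0.16],[0,0,0]],[-1,[0.01,0.016,0.16],[0,0,0]],[-1,[0.01,0.016,0.16],[0,0,0]],[-1,[0.01,0.016,0.16],[0,0,0]]]' 
python3 -m pendant '[[-1,[0,0,0],[0,0,0]],[-1,[0,0,0],[0,0,0]],[-1,[0,0,0],[0,0,0]],[-1,[0,0,0],[0,0,0]]]'
```

```text
clock: 3.23
tool_pos: [0.4811, -0.2982, 0.0883]
orientation: [180.0, -0.2, 0.0]
force: [0.3, -0.0, -0.7]
opening: 0.0661
gripper_force: 0.0
clock: 3.57
tool_pos: [0.48, -0.2983, 0.0867]
orientation: [180.0, -0.0, -0.0]
force: [0.0, -0.4, 1.4]
opening: 0.0399
gripper_force: 0.2
```

```bash
python3 -m pendant '[[-1,[0,0,0],[0,0,0]],[-1,[0,0,0],[0,0,0]],[-1,[0,0,0],[0,0,0]],[-1,[0,0,0],[0,0,0]]]'
python3 -m pendant '[[-1,[0,0,-0.01],[0,0,0]],[-1,[0,0,-0.03],[0,0,0]],[-1,[0,0,-0.06],[0,0,0]],[-1,[0,0,-0.09],[0,0,0]],[-1,[0,0,-0.11],[0,0,0]],[-1,[0,0,-0.12],[0,0,0]],[-1,[0,0,-0.12],[0,0,0]]]'
```

```text
clock: 3.9
tool_pos: [0.4801, -0.2983, 0.0866]
orientation: [180.0, -0.0, -0.0]
force: [-0.1, 0.5, 3.0]
opening: 0.0355
gripper_force: 29.9
clock: 4.48
tool_pos: [0.4811, -0.2986, 0.2092]
orientation: [179.9, -0.2, 0.0]
force: [0.1, -0.6, -0.9]
opening: 0.0354
gripper_force: 29.9
```

The tube is gripped and lifted. Next I carry it over the tray.

```bash
python3 -m pendant '[[-1,[0.01,-0.02,0],[0,0,0]],[-1,[0.015,-0.05,0],[0,0,0]],[-1,[0.02,-0.09,0],[0,0,0]],[-1,[0.03,-0.13,0],[0,0,0]],[-1,[0.035,-0.17,0],[0,0,0]],[-1,[0.045,-0.21,0],[0,0,0]],[-1,[0.05,-0.245,0],[0,0,0]],[-1,[0.055,-0.27,0],[0,0,0]],[-1,[0.056,-0.28,0],[0,0,0]],[-1,[0.056,-0.28,0],[0,0,0]]]'
python3 -m pendant '[[-1,[0,0,0.02],[0,0,0]],[-1,[0,0,0.05],[0,0,0]],[-1,[0,0,0.08],[0,0,0]],[-1,[0,0,0.095],[0,0,0]],[-1,[0,0,0.105],[0,0,0]],[-1,[0,0,0.11],[0,0,0]],[-1,[0,0,0.114],[0,0,0]],[-1,[0,0,0.114],[0,0,0]],[-1,[0,0,0.114],[0,0,0]]]'
```

```text
clock: 5.32
tool_pos: [0.5355, -0.0163, 0.2048]
orientation: [180.0, 0.1, 0.1]
force: [0.5, -1.0, -1.8]
opening: 0.0356
gripper_force: 29.9
clock: 6.07
tool_pos: [0.5365, -0.0183, 0.0932]
orientation: [-180.0, -0.1, -0.0]
force: [-0.3, 0.3, -1.7]
opening: 0.036
gripper_force: 29.9
```

```bash
python3 -m pendant '[[-1,[0,0,0.003],[0,0,0]],[-1,[0,0,0.005],[0,0,0]],[-1,[0,0,0.006],[0,0,0]],[-1,[0,0,0.007],[0,0,0]],[-1,[0,0,0.007],[0,0,0]],[-1,[0,0,0.007],[0,0,0]]]'
```

```text
clock: 6.57
tool_pos: [0.5361, -0.0182, 0.0856]
orientation: [-180.0, -0.0, 0.0]
force: [0.3, 0.1, -0.2]
opening: 0.0359
gripper_force: 29.9
```

```bash
python3 -m pendant '[[-1,[0,0,0.001],[0,0,0]],[-1,[0,0,0.001],[0,0,0]],[-1,[0,0,0.001],[0,0,0]]]'
```

```text
clock: 6.82
tool_pos: [0.5365, -0.0184, 0.0855]
orientation: [180.0, -0.1, 0.0]
force: [-2.1, -1.3, 6.9]
opening: 0.0354
gripper_force: 30.0
```

The 6.9 N contact force means the tube is on the tray floor. I release slowly and rise.

```bash
python3 -m pendant '[[-0.1,[0,0,0],[0,0,0]],[0,[0,0,0],[0,0,0]],[0.3,[0,0,0],[0,0,0]],[0.6,[0,0,0],[0,0,0]],[1,[0,0,0],[0,0,0]],[1,[0,0,0],[0,0,0]],[1,[0,0,0],[0,0,0]],[1,[0,0,0],[0,0,0]],[1,[0,0,0],[0,0,0]]]'
python3 -m pendant '[[1,[0,0,-0.02],[0,0,0]],[1,[0,0,-0.06],[0,0,0]],[1,[0,0,-0.1],[0,0,0]],[1,[0,0,-0.14],[0,0,0]],[1,[0,0,-0.17],[0,0,0]],[1,[0,0,-0.17],[0,0,0]]]'
python3 -c "
from h import *
shift([.54,.265,.26])"
```

```text
clock: 7.57
tool_pos: [0.536, -0.0182, 0.0845]
orientation: [180.0, 0.0, -0.0]
force: [0.2, -0.7, 0.3]
opening: 0.0838
gripper_force: 0.0
clock: 8.07
tool_pos: [0.5392, -0.0181, 0.2619]
orientation: [-179.9, -0.6, 0.0]
force: [1.5, 0.3, -0.5]
opening: 0.0874
gripper_force: 0.0
pose [ 0.5392 -0.0181  0.2619] [-1.7992e+02 -6.4000e-01  4.0000e-02]
shift [ 0.001  -0.2831  0.0023]
```

```bash
python3 -m pendant '[[1,[-0.04,-0.28,0],[0,0,4.5]],[1,[-0.04,-0.28,0],[0,0,4.5]],[1,[-0.04,-0.28,0],[0,0,4.5]],[1,[-0.04,-0.28,0],[0,0,4.5]],[1,[-0.04,-0.28,0],[0,0,4.5]],[1,[-0.04,-0.28,0],[0,0,4.5]],[1,[-0.04,-0.28,0],[0,0,4.5]],[1,[-0.04,-0.28,0],[0,0,4.5]],[1,[-0.04,-0.28,0],[0,0,4.5]],[1,[-0.04,-0.28,0],[0,0,4.5]]]'
python3 - <<'E'
from h import *
w,P=snap('wrist','w2'); t,PT=snap('top','top1')
b=cv2.convertScaleAbs(w[:,:,::-1],alpha=1.5)[:300]; c=cv2.resize(t[95:220,270:520,::-1],None,fx=2.56,fy=2.4)
cv2.imwrite('pics/both.png',np.vstack([b,c[:300]]))
E
```

```text
clock: 8.9
tool_pos: [0.4958, 0.2618, 0.2542]
orientation: [180.0, 0.0, -4.5]
force: [0.3, 0.2, 0.1]
opening: 0.0878
gripper_force: 0.0
```

View pics/both.png

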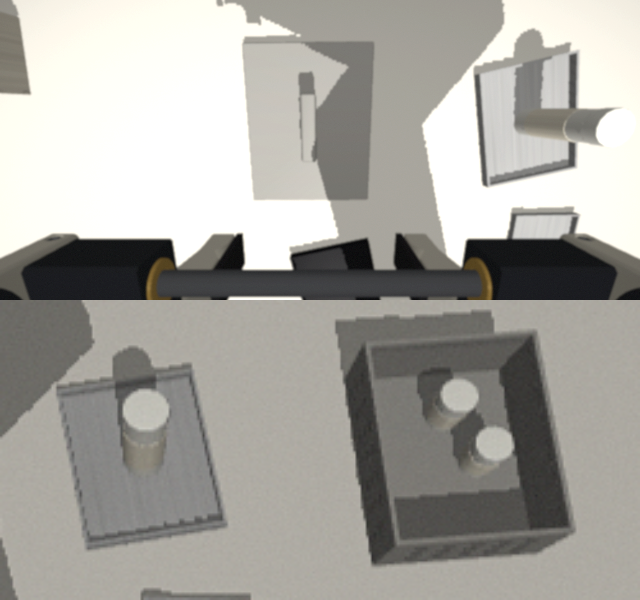

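The tube stands in the larger tray and both vials are still upright in the tub. In the wrist view the lid plate corners are at (244,42), (374,42), (367,199) and (254,199), and the ridge runs from (306,72) to (309,162).

```bash
python3 - <<'E'
from h import *
im,P=load('w2')
a=np.array([ray(P,u,v,.015)[:2] for u,v in [(244,42),(374,42),(367,199),(254,199)]]); d=(a[0]-a[3])+(a[1]-a[2]); y=np.arctan2(d[1],d[0]); c=a.mean(0); print('lid',c.round(4),np.degrees(y).round(1),np.linalg.norm(a-np.roll(a,1,0),axis=1).round(3))
ex=np.array([np.cos(y),np.sin(y)]); ey=np.array([-ex[1],ex[0]])
for s,t in [(1,1),(1,-1),(-1,-1),(-1,1)]: print(np.round(proj(P,np.r_[c+s*.04*ex+t*.009*ey,.053])))
shift([*c,.022])
E
```

```text
lid [0.5536 0.2717] -4.4 [0.197 0.156 0.197 0.157]
[301.  92.]
[316.  92.]
[317. 162.]
[302. 162.]
pose [0.4961 0.2609 0.2545] [ 1.7999e+02  1.0000e-02 -4.5500e+00]
shift [ 0.0565 -0.0154  0.2325]
```

The predicted ridge top matches the image. Descend and grip.

```bash
python3 -m pendant '[[1,[0.03,-0.008,0.02],[0,0,0]],[1,[0.057,-0.015,0.05],[0,0,0]],[1,[0.057,-0.015,0.085],[0,0,0]],[1,[0.057,-0.015,0.12],[0,0,0]],[1,[0.057,-0.015,0.155],[0,0,0]],[1,[0.057,-0.015,0.185],[0,0,0]],[1,[0.057,-0.015,0.21],[0,0,0]],[1,[0.057,-0.015,0.225],[0,0,0]],[1,[0.057,-0.015,0.232],[0,0,0]],[0,[0.057,-0.015,0.232],[0,0,0]]]'
python3 -m pendant '[[-1,[0,0,0],[0,0,0]],[-1,[0,0,0],[0,0,0]],[-1,[0,0,0],[0,0,0]],[-1,[0,0,0],[0,0,0]],[-1,[0,0,0],[0,0,0]],[-1,[0,0,0],[0,0,0]],[-1,[0,0,0],[0,0,0]],[-1,[0,0,0],[0,0,0]],[-1,[0,0,0],[0,0,0]],[-1,[0,0,0],[0,0,0]]]'
```

```text
clock: 9.83
tool_pos: [0.5536, 0.2705, 0.021]
orientation: [179.9, 0.1, -4.6]
force: [-0.5, 0.1, 0.2]
opening: 0.0846
gripper_force: 0.0
clock: 10.67
tool_pos: [0.5539, 0.2721, 0.0224]
orientation: [180.0, 0.0, -4.5]
force: [-0.2, -2.3, 2.4]
opening: 0.02
gripper_force: 1.0
```

```bash
python3 -m pendant '[[-1,[0,0,0],[0,0,0]],[-1,[0,0,0],[0,0,0]],[-1,[0,0,-0.01],[0,0,0]],[-1,[0,0,-0.03],[0,0,0]],[-1,[0,0,-0.06],[0,0,0]],[-1,[0,0,-0.095],[0,0,0]],[-1,[0,0,-0.13],[0,0,0]],[-1,[0,0,-0.165],[0,0,0]],[-1,[0,0,-0.2],[0,0,0]],[-1,[0,0,-0.225],[0,0,0]]]'
python3 -m pendant '[[-1,[0,0,-0.01],[0,0,0]],[-1,[0,0,-0.01],[0,0,0]]]'
python3 -c "
from h import *
o=sensors.get_obs(); d=np.array([.5245-.5536,-.273-.2717,0]); shift(np.array(o['tool_pos'])+d)"
```

```text
clock: 11.5
tool_pos: [0.5545, 0.2725, 0.252]
orientation: [-179.9, -0.2, -4.5]
force: [0.7, 1.5, -1.0]
opening: 0.0175
gripper_force: 30.0
clock: 11.67
tool_pos: [0.555, 0.2729, 0.2612]
orientation: [-179.8, -0.2, -4.5]
force: [1.0, 0.2, -1.8]
opening: 0.0178
gripper_force: 30.0
pose [0.555  0.2729 0.2612] [-179.77   -0.24   -4.49]
shift [ 0.0136  0.5453 -0.0021]
```

```bash
python3 -m pendant '[[-1,[0,0.015,0],[0,0,0]],[-1,[0,0.045,0],[0,0,0]],[-1,[0,0.085,0],[0,0,-1]],[-1,[0.005,0.125,0],[0,0,-2]],[-1,[0.005,0.165,0],[0,0,-3]],[-1,[0.005,0.205,0],[0,0,-4]],[-1,[0.01,0.245,0],[0,0,-5]],[-1,[0.01,0.285,0],[0,0,-6]],[-1,[0.01,0.325,0],[0,0,-7]],[-1,[0.01,0.365,0],[0,0,-8]]]'
python3 -c "
from h import *
shift([.5245,-.273,.25])"
```

```text
clock: 12.5
tool_pos: [0.5334, -0.0945, 0.2554]
orientation: [-180.0, 0.2, 3.5]
force: [0.4, 0.1, -1.7]
opening: 0.0177
gripper_force: 30.0
pose [ 0.5334 -0.0945  0.2554] [-179.98    0.19    3.54]
shift [-0.0199  0.1777  0.0054]
```

```bash
python3 -m pendant '[[-1,[-0.005,0.04,0],[0,0,0]],[-1,[-0.01,0.08,0],[0,0,0]],[-1,[-0.015,0.115,0.01],[0,0,0]],[-1,[-0.02,0.145,0.02],[0,0,0]],[-1,[-0.02,0.165,0.03],[0,0,0]],[-1,[-0.02,0.175,0.035],[0,0,0]],[-1,[-0.02,0.175,0.04],[0,0,0]],[-1,[-0.02,0.175,0.04],[0,0,0]],[-1,[-0.02,0.175,0.04],[0,0,0]]]'
python3 - <<'E'
from h import *
shift([.5245,-.273,.098])
w,P=snap('wrist','w3'); t,PT=snap('top','top2')
c=cv2.resize(t[95:220,380:520,::-1],None,fx=2.4,fy=2.4)
b=cv2.convertScaleAbs(w[:,:,::-1],alpha=1.3)[:300]; z=np.zeros((300,640,3),np.uint8); z[:,:336]=c; cv2.imwrite('pics/both2.png',np.vstack([b,z]))
E
```

```text
clock: 13.25
tool_pos: [0.5256, -0.2675, 0.2167]
orientation: [-180.0, 0.1, 3.5]
force: [0.4, 0.2, -1.5]
opening: 0.0179
gripper_force: 30.0
pose [ 0.5256 -0.2675  0.2167] [-1.7997e+02  9.0000e-02  3.5200e+00]
shift [-0.0013  0.0055  0.1187]
```

View pics/both2.png

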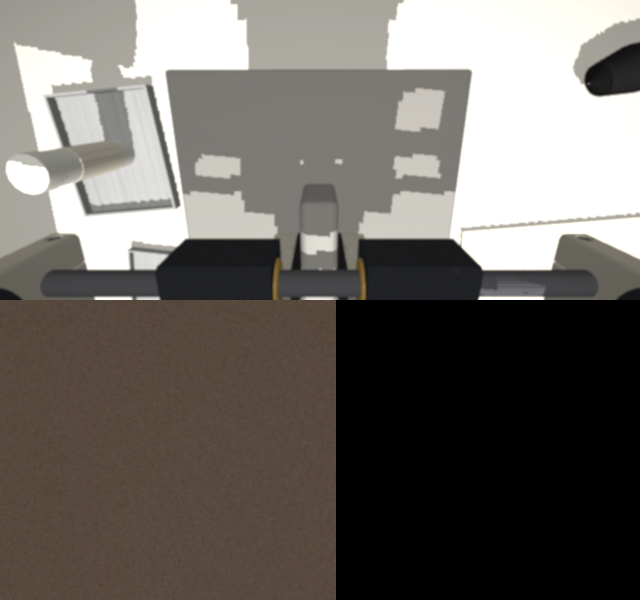

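The top camera is blocked by the arm. The wrist view shows the lid's far edge, with corners at (167,70) and (470,70), square to the gripper. I'll check the lid's centre from that.

```bash
python3 - <<'E'
from h import *
im,P=load('w3'); z=.2097
a,b=[ray(P,u,70,z)[:2] for u in (167,470)]; d=a-b; y=np.arctan2(-d[0],d[1]); ex=np.array([np.cos(y),np.sin(y)])
c=(a+b)/2-.1*ex; print(np.linalg.norm(d),np.degrees(y),c); T=np.array(sensors.get_obs()['tool_pos']); print(T)
t=T.copy(); t[:2]+=np.array([.5245,-.273])-c; t[2]=.092+.010; shift(t)
E
```

```text
0.15433399817490753 3.4982578912889966 [ 0.52404291 -0.26494107]
[ 0.52638154 -0.26733651  0.21785066]
pose [ 0.5264 -0.2673  0.2179] [ 1.7999e+02 -3.0000e-02  3.5800e+00]
shift [-1.000e-04  8.100e-03  1.159e-01]
```

```bash
python3 -m pendant '[[-1,[0,0.007,0.02],[0,0,0]],[-1,[0,0.007,0.05],[0,0,0]],[-1,[0,0.007,0.075],[0,0,0]],[-1,[0,0.007,0.095],[0,0,0]],[-1,[0,0.007,0.105],[0,0,0]],[-1,[0,0.007,0.11],[0,0,0]],[-1,[0,0.007,0.11],[0,0,0]]]'
python3 -m pendant '[[-1,[0,0,0.004],[0,0,0]],[-1,[0,0,0.007],[0,0,0]],[-1,[0,0,0.01],[0,0,0]],[-1,[0,0,0.012],[0,0,0]],[-1,[0,0,0.012],[0,0,0]],[-1,[0,0,0.012],[0,0,0]]]'
```

```text
clock: 13.93
tool_pos: [0.5267, -0.2748, 0.1074]
orientation: [-180.0, 0.0, 3.6]
force: [1.0, -1.2, -0.8]
opening: 0.0179
gripper_force: 30.0
clock: 14.43
tool_pos: [0.5265, -0.2754, 0.0956]
orientation: [180.0, -0.0, 3.5]
force: [0.3, -1.6, -0.5]
opening: 0.0179
gripper_force: 30.0
```

Entered freely with no contact. A few more millimetres to seat it.

```bash
python3 -m pendant '[[-1,[0,0,0.001],[0,0,0]],[-1,[0,0,0.002],[0,0,0]],[-1,[0,0,0.003],[0,0,0]],[-1,[0,0,0.0035],[0,0,0]],[-1,[0,0,0.0035],[0,0,0]],[-1,[0,0,0.0035],[0,0,0]]]'
```

```text
clock: 14.93
tool_pos: [0.5266, -0.2753, 0.0924]
orientation: [180.0, -0.0, 3.5]
force: [-0.9, 2.2, 5.8]
opening: 0.0179
gripper_force: 30.0
```

The 5.8 N contact comes at the expected height of 0.092 m, so the lid is seated. Release and rise.

```bash
python3 -m pendant '[[-0.4,[0,0,0],[0,0,0]],[-0.2,[0,0,0],[0,0,0]],[0.2,[0,0,0],[0,0,0]],[0.6,[0,0,0],[0,0,0]],[0.6,[0,0,0],[0,0,0]],[0.6,[0,0,0],[0,0,0]],[0.6,[0,0,0],[0,0,0]]]'
python3 -m pendant '[[0.6,[0,0,-0.01],[0,0,0]],[0.6,[0,0,-0.03],[0,0,0]],[0.6,[0,0,-0.065],[0,0,0]],[0.6,[0,0,-0.1],[0,0,0]],[0.6,[0,-0.03,-0.13],[0,0,0]],[0.6,[0,-0.07,-0.14],[0,0,0]],[0.6,[0,-0.11,-0.14],[0,0,0]],[0.6,[0,-0.14,-0.14],[0,0,0]],[0.6,[0,-0.15,-0.14],[0,0,0]],[0.6,[0,-0.15,-0.14],[0,0,0]]]'
python3 - <<'E'
from h import *
t,PT=snap('scene','s2'); w,P=snap('wrist','w4')
c=cv2.resize(t[130:280,120:440,::-1],None,fx=2,fy=2)
b=cv2.convertScaleAbs(w[:,:,::-1],alpha=1.3)[:300]; cv2.imwrite('pics/both3.png',np.vstack([b,c]))
E
```

```text
clock: 15.52
tool_pos: [0.5265, -0.2753, 0.0919]
orientation: [-180.0, 0.0, 3.5]
force: [0.2, -0.7, -0.8]
opening: 0.0587
gripper_force: 0.0
clock: 16.35
tool_pos: [0.5174, -0.1235, 0.2333]
orientation: [-180.0, -0.1, 3.7]
force: [0.1, -0.8, 0.4]
opening: 0.0701
gripper_force: 0.0
```

View pics/both3.png

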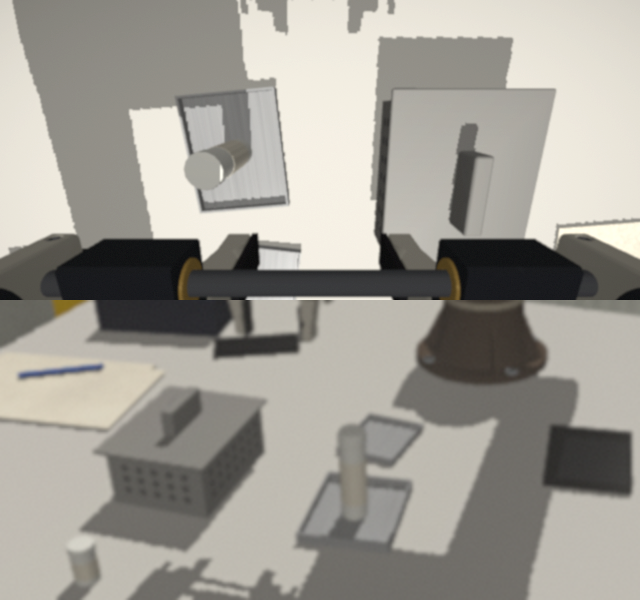

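The lid lies level on the tub, with wrist-view far corners at (391,89) and (554,90). The tube stands in the tray with its top at (206,170). One numeric check, then I hand in.

```bash
python3 - <<'E'
from h import *
im,P=load('w4')
a,b=[ray(P,u,v,.085)[:2] for u,v in ((391,89),(554,90))]; d=a-b; y=np.arctan2(-d[0],d[1]); c=(a+b)/2-.1*np.array([np.cos(y),np.sin(y)])
print(np.linalg.norm(d),np.degrees(y),c, 'tub .5245 -.273 yaw 3.4')
if np.hypot(*(c-[.5245,-.273]))<.009: print(workorder.close_job())
E
```

```text
0.15737755022251093 3.2989334586525145 [ 0.52407797 -0.2697878 ] tub .5245 -.273 yaw 3.4
the job is handed in; nothing more can be done
None
```

The job is handed in: the tall tube stands upright in the larger steel tray, and the lid is seated on the tub, about 3 mm off centre by my last measurement (verdict not shown).

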